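Click the watch winder's programme wheel to its mark and start it

ROBOT

A 6-joint arm with a two-finger parallel gripper is mounted at the origin on the work surface. World frame = base frame: x ahead of the robot, y to its left, z up, the work surface at z = 0. Lengths are in m, angles in rad, forces in N, time in s.
With the tool pointing down it reaches from about 0.275 to 0.85 m from the base axis. Payload 19 kg.
Tool frame: the origin (TCP) lies midway between the tips of the shut fingers; the grasp point (between the pads) lies bot.grasp_offset behind it (bot.grasp_offset is the distance from the TCP to the grasp point, in m); z points along the fingers, y is the direction in which the jaws open and shut (so a half turn about z gives the same grasp; the last joint's range is limited). The gripper opens to 85 mm and grips with 20 to 120 N. Pads are 22 mm wide; open, the fingers measure 114 mm over their backs; the gripper's body (76 mm by 85 mm) begins 54 mm behind the grasp point. The pads swing forward as they close: fully open they stand 13 mm farther back than shut.
Start: joints at [-1.313, 0.15, 1.437, -0, 1.554, -0.134], TCP at [0.22, -0.531, 0.231] pointing down, gripper open.
Joint ranges: [-2.8, 2.8], [-0.68, 2.1], [0.12, 2.68], [-1.39, 4.53], [0.16, 2.79], [-2.81, 2.81]. Speed limits (rad/s): [1.89, 1.89, 2.22, 3.01, 3.01, 3.01].

INTERFACE

Orientations are given as a unit quaternion [x, y, z, w].
In Python, from bench import bot gives the robot as it stands.
- The arm moves only by the shell command python3 -m pendant 'ROWS' [FORCE]. ROWS is JSON, a list of rows, each a list of 5 numbers: the shift along the tool's x, y, z in cm, then the turn about the tool's z in degrees, then the gripper command: -1 is shut, 1 is fully open, values between are in proportion. A call has 1 to 5 rows; each row shifts and turns the pose as measured when the row begins, along the tool's axes as they then stand; what a row does not reach is not made up. A row lasts 1/10 s, in which the tool goes at most 50 mm and 8.59 degrees, less where a joint would pass 70% of its speed; a pose out of reach is approached as far as the arm can. A call with a gripper value outside its range is refused whole. The fingers move at their own pace and stop on an object; FORCE is the grip in N (left out, the last holds). Time passes only in rows, so rows that do not move let the fingers close. It gives the time, the measured TCP pose, the force and the opening at its end, in the units of the state.
- bot.observe(): the state, without advancing time (a new reading comes with each control period).
- bot.read_camera(name): name is "side" or "top" or "wrist"; returns (picture, depth): 384x512x3 uint8, blue, green, red; 384x512 float32, m along the optical axis (not along the pixel's ray), 0 where there is no reading.
- bot.camera_model(name): a dict with "mtx" (3x3 intrinsics, pixels), "D" ([k1, k2, p1, p2, k3] as OpenCV has them; the pictures are not rectified), "R" (3x3) and "t" (3): a world point X has camera coordinates R X + t; the wrist camera has in their place "T_tool_cam" (4x4, takes a point from camera to tool coordinates, whose origin is the TCP and whose axes are the flange's). Camera axes: x right, y down, z forward; pixel columns grow to the right and rows downward; lengths in m; the calibration is good to about 2 mm. A picture is of the moment at which its call begins: read the wrist's pose just before it. camera_model takes no time and is no camera call.
- bot.job_done(): hands the job in, once; it reports no verdict.
The state is a dict: "t": time; "joints": joint angles; "dq": joint speeds; "joint_torque": joint torques, N m; "position": TCP position; "eef_rot": TCP orientation; "contact_force": force on the tool from outside, world axes, zero at the start; "ft_torque": the same for the moment, N m; "finger_gap": opening from 0.0 (shut) to 1.0 (fully open).
Only numpy, scipy, OpenCV 4.12 (cv2) and the standard library are available. Lean on these libraries where they do the work, as an engineer would, in place of code of your own. Each camera call takes 0.05 s, during which the arm holds its last target.

TASK

Set the watch winder: with a fingertip, flick the toothed programme wheel round clockwise (seen from above, as the arrow on the deck shows), click by click, until the red tooth stands at the white pointer, without going past it. Then push the green start button fully down and let it go. Pick nothing up, and leave the watch, the loupe, the jar and the green box where they stand.

Things in the scene. Friction and masses are not known exactly. Their poses are not given: they have to be found in the camera images.
- console: The winder's fixed black console with a dark wood deck, 190 (x) x 390 (y) x 50 mm high, lying on the desk. Origin at the centre of its underside; its x axis points from the robot's side to its far side (to within about 0.35 rad of world x), y to the left, z up. Left to right (in its frame): watch cup at y +135 mm, wheel at y -15 mm, button at y -145 mm. Deck top at z = 50 mm.
- wheel_axis (a point): Fixed point on the wheel's upright axis, 15 mm above the deck, at mid height of the teeth. The wheel is a flat white disc (dark centre, red line to the red tooth) of radius 38 mm with six rim teeth, 60 degrees apart, each 8 mm wide, reaching out to radius 50 mm. Disc and teeth span 6 to 24 mm above the deck; all other things stay more than 75 mm from the axis.
- pointer (a point): Tip of the flat white pointer painted on the deck (no height), on the far (+x) side of the wheel, 66 mm from its axis.
- red_tooth (a point): Outer end of the wheel's one red tooth, at mid height (15 mm above the deck), 50 mm from the axis. It turns with the wheel.
- wheel (a joint): Wheel angle, rad, growing clockwise from above; 0: red tooth at the pointer. Starts 1 to 3 clicks short, at -1.047, -2.094 or -3.142 (one click is 1.047; rarely hung midway between two clicks), and turns either way, past 0 too. At each click a tooth is in line with the pointer. Pushing a tooth takes 3 to 6 N; past half way a spring carries it to the next click, where it stays.
- start (a joint): Travel of the green start button, m: 0 up, 0.006 fully down. It springs back; fully down takes 5 N.
- start_top (a point): Centre of the top face of the round green start button (radius 16 mm), which is pushed straight down.
- watch: Bystander: steel watch on a grey cushion, 50 x 62 x 46 mm high, loose in the console's cup; origin at the centre of its underside.
- loupe: Bystander: black loupe, radius 17 mm, 34 mm tall, standing loose on the console's deck near its far edge, between wheel and button; origin at the centre of its underside.
- jar: Bystander: amber jar, radius 24 mm, 60 mm tall, loose on the desk right of the console; origin at the centre of its underside.
- ring_box: Bystander: closed green box with a brass line, 90 x 70 x 45 mm high, loose on the desk left of the console; origin at the centre of its underside.

How it is judged:
By the outcome, as a careful person would: the job done as asked, in the order asked, and still so for the second after the job is handed in, with the robot touching nothing.
It also fails if it takes over 58 s, if anything falls off the work surface, if the arm or the gripper's body presses on something with over 40 N, if the wrist force passes 120 N, or if a joint passes its speed limit or range.

## Working session

There is one attempt and no reset: what is moved stays moved. The work goes in short steps, Python scripts to look and compute and a shell command to move; the robot and the scene stay as the last step left them, time stands still between calls to the robot, and variables do not carry over. Pictures are saved under pics/ and viewed, and the job is handed in when it is done.

```bash
mkdir -p pics
python3 - <<'E'
from bench import bot
import cv2
s=bot.observe();print(s['t'],s['position'],s['eef_rot'],s['contact_force'],bot.grasp_offset)
for n in ['top','side']:
    p,d=bot.read_camera(n);cv2.imwrite(f'pics/{n}0.png',p)
    import numpy as np;np.save(f'pics/{n}0d.npy',d)
    print(bot.camera_model(n))
E
```

```text
0.0 [ 0.21950825 -0.53119151  0.23070126] [ 9.80871485e-01  1.94655516e-01 -2.23911579e-05 -6.00087390e-04] [-0.25874145  0.31998193  0.39066244] 0.0187
{'mtx': array([[403.28384025,   0.        , 256.87871644],
       [  0.        , 403.28384025, 189.33508555],
       [  0.        ,   0.        ,   1.        ]]), 'D': array([-0.11330663,  0.        ,  0.        ,  0.        ,  0.        ]), 'R': array([[-3.15235090e-03, -9.99994941e-01, -4.24288384e-04],
       [-9.98432750e-01,  3.17113343e-03, -5.58747418e-02],
       [ 5.58758046e-02,  2.47486626e-04, -9.98437696e-01]]), 't': array([0.03105746, 0.62567389, 1.03770511])}
{'mtx': array([[355.27445958,   0.        , 251.44001829],
       [  0.        , 355.27445958, 187.46120074],
       [  0.        ,   0.        ,   1.        ]]), 'D': array([0.02815077, 0.        , 0.        , 0.        , 0.        ]), 'R': array([[ 0.99839315, -0.05555617,  0.01116355],
       [-0.0281566 , -0.65732432, -0.75308164],
       [ 0.0491764 ,  0.75155722, -0.65783237]]), 't': array([-0.62349803,  0.08990214,  1.00472451])}
```

View pics/top0.png

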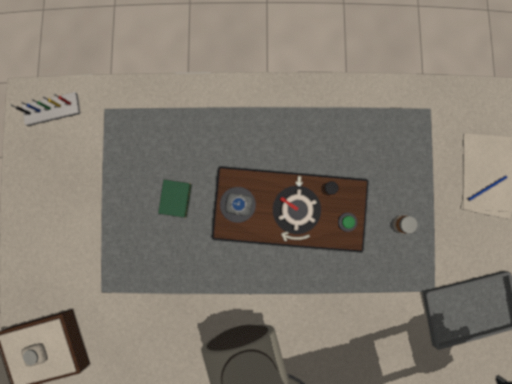

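View pics/side0.png

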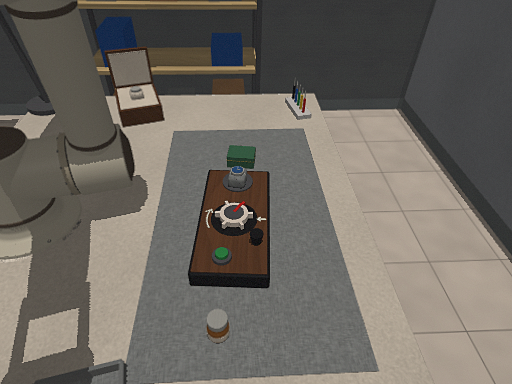

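The top view shows the console near (290,208), the wheel hub at about (297,210), the pointer at (299,183), the red tooth at about (281,200), up and left of the hub, and the button at (348,222). I'll zoom in and measure.

```bash
cat > h.py <<'E'
from bench import bot
import cv2,numpy as np
def ray(n,uv,z):
    m=bot.camera_model(n);q=cv2.undistortPoints(np.array([[uv]],float),m['mtx'],m['D'])[0,0]
    d=m['R'].T@np.array([q[0],q[1],1]);c=-m['R'].T@m['t'];return c+d*(z-c[2])/d[2]
def proj(n,X):
    m=bot.camera_model(n);return cv2.projectPoints(np.array(X,float).reshape(-1,1,3),cv2.Rodrigues(m['R'])[0],m['t'],m['mtx'],m['D'])[0][:,0]
E
python3 - <<'E'
import cv2
a=cv2.imread('pics/top0.png')[160:258,205:375];cv2.imwrite('pics/topz.png',cv2.resize(a,None,fx=4.7,fy=4.7,interpolation=cv2.INTER_CUBIC))
a=cv2.imread('pics/side0.png')[160:295,180:290];cv2.imwrite('pics/sidez.png',cv2.resize(a,None,fx=4.4,fy=4.4,interpolation=cv2.INTER_CUBIC))
E
```

```text
(no output)
```

View pics/topz.png

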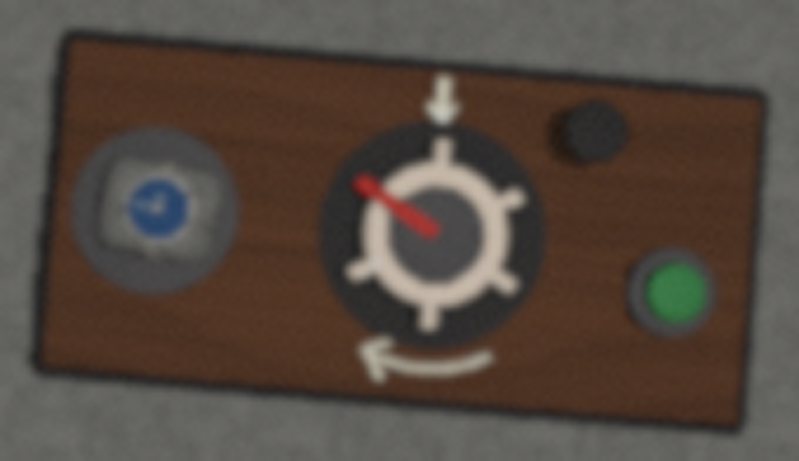

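View pics/sidez.png

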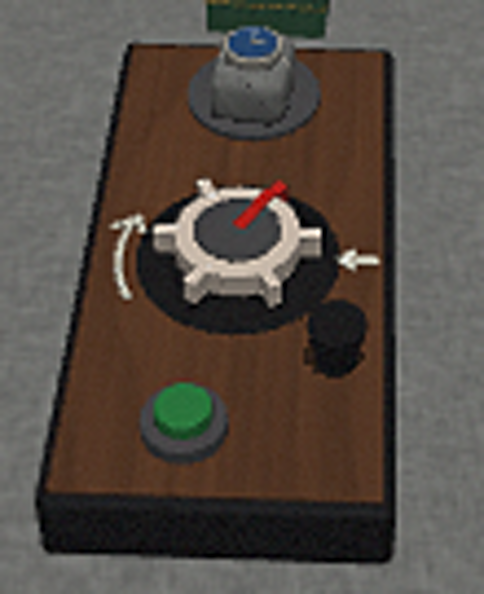

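Run:
```python
from h import *
f=lambda x,y:((x+.5)/4.7-.5+205,(y+.5)/4.7-.5+160)
C=[ray('top',f(*p),.05)[:2] for p in [(68,35),(765,95),(742,428),(38,370)]]
L=[np.array(p) for p in [(.095,.195),(.095,-.195),(-.095,-.195),(-.095,.195)]]
c=np.mean(C,0);num=sum(l[0]*(q-c)[1]-l[1]*(q-c)[0] for l,q in zip(L,C));den=sum(l@(q-c) for l,q in zip(L,C))
yaw=np.arctan2(num,den);print('console',c,yaw,[np.linalg.norm(C[i]-C[(i+1)%4]) for i in range(4)])
R=np.array([[np.cos(yaw),-np.sin(yaw)],[np.sin(yaw),np.cos(yaw)]])
for n,p,z in [('wheel',(436,230),.074),('pointer',(441,125),.05),('redend',(356,178),.074),('toothfar',(443,140),.074),('toothnear',(429,330),.074),('button',(679,292),.062),('loupe',(596,130),.084)]:
    w=ray('top',f(*p),z)[:2];print(n,w,'local',R.T@(w-c))
g=lambda x,y:((x+.5)/4.4-.5+180,(y+.5)/4.4-.5+160)
for n,p,z in [('wheel',(238,230),.074),('pointer',(340,260),.05),('redend',(285,186),.074),('button',(184,403),.062)]:
    w=ray('side',g(*p),z)[:2];print('side',n,w,'local',R.T@(w-c))
d=np.load('pics/top0d.npy');
for p in [(679,292),(436,230),(620,350),(443,150),(596,130)]:
    u,v=f(*p);u=int(round(u));v=int(round(v));m=bot.camera_model('top')
    q=cv2.undistortPoints(np.array([[[u,v]]],float),m['mtx'],m['D'])[0,0]
    print(p,m['R'].T@(np.array([q[0],q[1],1])*d[v,u]-m['t']))
from scipy.spatial.transform import Rotation as Ro
print(Ro.from_quat(bot.observe()['eef_rot']).as_matrix())
```

```text
console [ 0.5739754 -0.0566193] -0.08762346859093904 [np.float64(0.38068108125471134), np.float64(0.18109548562332867), np.float64(0.3813095625732446), np.float64(0.1814721861265766)]
wheel [ 0.57471516 -0.07092618] local [ 0.00198893 -0.01418726]
pointer [ 0.63158476 -0.07650653] local [ 0.0591287  -0.01476946]
redend [ 0.60224042 -0.02895301] local [0.02573547 0.03003365]
toothfar [ 0.62213119 -0.07501697] local [ 0.04958105 -0.01411291]
toothnear [ 0.52224284 -0.0668716 ] local [-0.0506369  -0.01474016]
button [ 0.54104908 -0.20221737] local [-0.02005851 -0.14792092]
loupe [ 0.62656585 -0.15442495] local [ 0.0609478  -0.09282816]
side wheel [ 0.57320665 -0.06998451] local [ 0.0004038  -0.01338122]
side pointer [ 0.63434359 -0.07437189] local [ 0.06169014 -0.01240159]
side redend [ 0.60272376 -0.03317043] local [0.02658602 0.02587471]
side button [ 0.54158314 -0.18884676] local [-0.02069658 -0.13455486]
(679, 292) [ 0.54060944 -0.20004701  0.07062587]
(436, 230) [ 0.5735771  -0.06982761  0.07568628]
(620, 350) [ 0.50984071 -0.17390667  0.04882609]
(443, 150) [ 0.61572039 -0.07542984  0.0727853 ]
(596, 130) [ 0.62708201 -0.15297427  0.08633188]
[[ 9.24205086e-01  3.81896437e-01 -2.63181396e-04]
 [ 3.81896493e-01 -9.24204488e-01  1.06425846e-03]
 [ 1.63203088e-04 -1.08410114e-03 -9.99999399e-01]]
```

```bash
python3 -m pendant '[[3.7,-2.4,0,0,-1],[3.7,-2.4,0,0,-1],[3.7,-2.4,0,0,-1],[3.7,-2.4,0,0,-1],[3.7,-2.4,0,0,-1]]' 30
python3 -m pendant '[[3.7,-2.4,0,0,-1],[3.7,-2.4,0,0,-1],[3.7,-2.4,0,0,-1],[3.7,-2.4,0,0,-1],[3.7,-2.4,0,0,-1]]'
python3 -m pendant '[[0,0,0,-8.5,-1],[0,0,0,-8.5,-1],[0,0,0,-8.5,-1],[0,0,0,-8.5,-1],[0,0,0,-8.5,-1]]'
python3 -m pendant '[[0,0,0,-8.5,-1],[0,0,0,-8.5,-1],[0,0,0,-8.5,-1],[0,0,0,-8.5,-1],[0,0,0,-8.5,-1]]'
cat >> h.py <<'E'
from scipy.spatial.transform import Rotation as Ro
W=np.array([.574,-.0705]);YAW=-.0876
def rel(x,y,z,yawdeg=None):
    s=bot.observe();M=Ro.from_quat(s['eef_rot']).as_matrix();p=np.array(s['position'])
    print('t',s['t'],'pos',p.round(4),'yaw',np.degrees(np.arctan2(M[1,0],M[0,0])).round(2),'gap',s['finger_gap'],'F',np.round(s['contact_force'],2))
    print('shift cm',(M.T@(np.array([x,y,z])-p)*100).round(2))
    if yawdeg is not None: print('turn',np.degrees(np.arctan2(M[1,0],M[0,0])).round(2)-yawdeg)
    d=np.array(p[:2])-W; a=np.degrees(np.arctan2(d[1],d[0])-YAW); print('r',np.linalg.norm(d).round(4),'theta',((180-a)+180)%360-180)
E
python3 -c "
from h import *
rel(.5232,-.0942,.15,115)"
```

```text
t: 0.6
position: [0.3452, -0.3468, 0.2281]
eef_rot: [0.982, 0.191, -0.001, -0.002]
contact_force: [0.4, -1.0, 0.9]
finger_gap: 0.143
t: 1.1
position: [0.4748, -0.1574, 0.2281]
eef_rot: [0.982, 0.19, -0.001, -0.003]
contact_force: [1.3, -0.7, -0.6]
finger_gap: -0.003
t: 1.6
position: [0.4772, -0.1506, 0.2265]
eef_rot: [0.843, 0.538, -0.0, -0.004]
contact_force: [-0.1, -0.2, -0.1]
finger_gap: -0.001
t: 2.1
position: [0.4766, -0.1502, 0.225]
eef_rot: [0.587, 0.809, 0.001, -0.006]
contact_force: [0.4, 0.2, 0.3]
finger_gap: 0.0
t 2.1 pos [ 0.4766 -0.1502  0.225 ] yaw 108.05 gap 0.0003748663172049925 F [0.41 0.24 0.28]
shift cm [3.8  6.2  7.52]
turn -6.950000000000003
r 0.1258 theta -44.3069542168293
```

```bash
python3 -m pendant '[[1.9,3.1,2.5,-3.5,-1],[2.0,3.0,2.5,-3.5,-1],[0,0,1.5,0,-1],[0,0,0,0,-1]]'
python3 - <<'E'
from h import *
rel(.5232,-.0942,.062,115)
p,d=bot.read_camera('wrist');cv2.imwrite('pics/w1.png',p);np.save('pics/w1d.npy',d)
p,d=bot.read_camera('side');cv2.imwrite('pics/s1.png',cv2.resize(p[130:300,150:320],None,fx=3.5,fy=3.5,interpolation=cv2.INTER_CUBIC))
print(bot.camera_model('wrist'))
E
```

```text
t: 2.5
position: [0.5213, -0.0907, 0.1578]
eef_rot: [0.533, 0.846, 0.001, -0.005]
contact_force: [-0.6, -0.3, 0.3]
finger_gap: 0.001
t 2.5 pos [ 0.5213 -0.0907  0.1578] yaw 115.64 gap 0.000930351489114493 F [-0.59 -0.29  0.33]
shift cm [-0.5   0.06  9.57]
turn 0.6400000000000006
r 0.0565 theta -25.99735439219785
{'mtx': array([[293.10220206,   0.        , 257.10009555],
       [  0.        , 293.10220206, 192.48685222],
       [  0.        ,   0.        ,   1.        ]]), 'D': array([-0.03825589,  0.        ,  0.        ,  0.        ,  0.        ]), 'T_tool_cam': array([[-8.70513398e-04, -9.58918795e-01, -2.83679375e-01,
         7.15845881e-02],
       [ 9.99998338e-01, -3.80396994e-04, -1.78279484e-03,
         6.15580273e-04],
       [ 1.60164469e-03, -2.83680455e-01,  9.58917532e-01,
        -1.42354746e-01],
       [ 0.00000000e+00,  0.00000000e+00,  0.00000000e+00,
         1.00000000e+00]])}
```

View pics/w1.png

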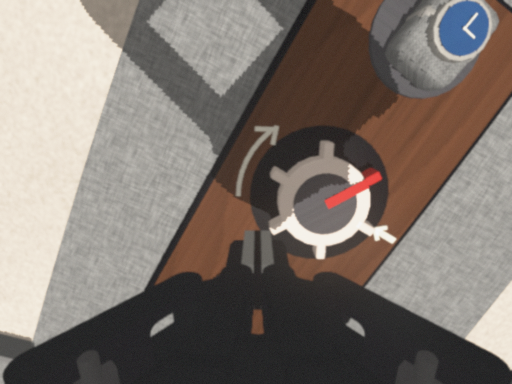

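View pics/s1.png

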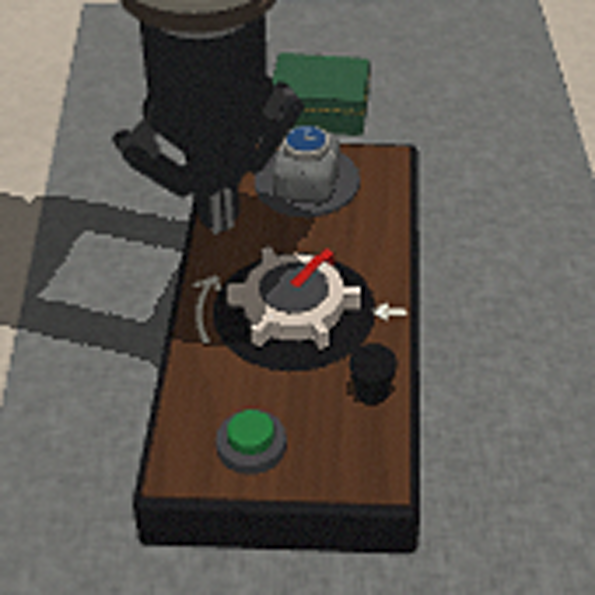

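Run:
```python
from h import *
s=bot.observe();M=np.eye(4);M[:3,:3]=Ro.from_quat(s['eef_rot']).as_matrix();M[:3,3]=s['position']
m=bot.camera_model('wrist');T=M@m['T_tool_cam']
for n,uv,z in [('hub',(327,204),.074),('redend',(381,176),.074),('pointer',(371,231),.05),('tooth near',(274,173),.074)]:
    q=cv2.undistortPoints(np.array([[uv]],float),m['mtx'],m['D'])[0,0];d=T[:3,:3]@[q[0],q[1],1];c=T[:3,3]
    print(n,(c+d*(z-c[2])/d[2]).round(4))
a=np.radians(205);print(W+.051*np.array([np.cos(a),np.sin(a)]))
rel(*(W+.051*np.array([np.cos(a),np.sin(a)])),.063,115)
```

```text
hub [ 0.576  -0.0712  0.074 ]
redend [ 0.6038 -0.0317  0.074 ]
pointer [ 0.6354 -0.0812  0.05  ]
tooth near [ 0.5251 -0.0668  0.074 ]
[ 0.5277783  -0.09205353]
t 2.6 pos [ 0.5219 -0.0915  0.1601] yaw 115.58 gap -0.0022109866337670456 F [-0.06 -0.49  0.43]
shift cm [-0.39  0.52  9.7 ]
turn 0.5799999999999983
r 0.0562 theta -26.958705070000974
```

```bash
sed -i 's/W=np.array.*;YAW/W=np.array([.575,-.071]);YAW/' h.py
python3 -m pendant '[[-0.4,0.5,2.0,0.5,-1],[0,0,3.0,0,-1],[0,0,2.5,0,-1],[0,0,0,0,-1]]'
python3 -c "
from h import *
rel(.5285,-.0925,.063,115)"
```

```text
t: 3.0
position: [0.5297, -0.0955, 0.0887]
eef_rot: [0.539, 0.843, 0.003, 0.0]
contact_force: [-0.3, 0.4, 0.4]
finger_gap: 0.004
t 3.0 pos [ 0.5297 -0.0955  0.0887] yaw 114.82 gap 0.0036283905744216075 F [-0.29  0.38  0.38]
shift cm [0.32 0.01 2.58]
turn -0.18000000000000682
r 0.0515 theta -33.427398045638824
```

```bash
python3 -m pendant '[[0.1,0,1.3,0,-1],[0,0,1.1,0,-1],[0,0,0,0,-1]]'
python3 - <<'E'
from h import *
rel(.5285,-.0925,.063,115)
p,d=bot.read_camera('wrist');cv2.imwrite('pics/w2.png',p)
E
```

```text
t: 3.3
position: [0.5311, -0.096, 0.0676]
eef_rot: [0.539, 0.842, 0.003, 0.003]
contact_force: [-0.1, 0.4, -0.2]
finger_gap: 0.0
t 3.3 pos [ 0.5311 -0.096   0.0676] yaw 114.72 gap 9.056890660285274e-05 F [-0.07  0.35 -0.18]
shift cm [ 0.43 -0.1   0.46]
turn -0.28000000000000114
r 0.0505 theta -34.70208850274872
```

View pics/w2.png

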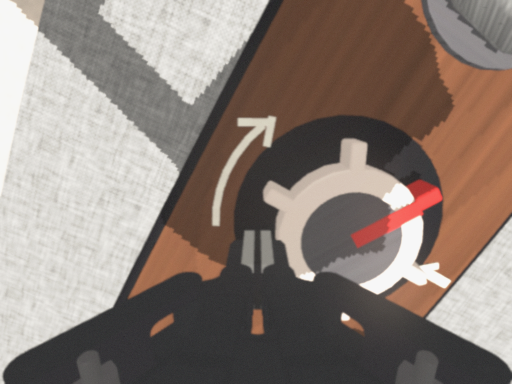

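```bash
python3 -m pendant '[[0,0,0.4,0,-1],[0.53,0.02,0,6,-1],[0.53,0.02,0,6,-1],[0.53,0.02,0,6,-1],[0.53,0.02,0,6,-1]]'
python3 -c "
from h import *
rel(.5285,-.0925,.063,115)"
```

```text
t: 3.85
position: [0.528, -0.0782, 0.0685]
eef_rot: [0.708, 0.707, 0.004, 0.006]
contact_force: [-8.6, -6.2, 0.7]
finger_gap: 0.002
t 3.85 pos [ 0.528  -0.0782  0.0685] yaw 89.92 gap 0.002340202881841502 F [-8.6  -6.23  0.72]
shift cm [-1.43  0.04  0.56]
turn -25.08
r 0.0475 theta -13.698565632950135
```

```bash
python3 -m pendant '[[0.2,-0.3,0.3,0,-1],[0.5,0,0.1,3,-1]]'
python3 - <<'E'
from h import *
rel(.5285,-.0925,.063,115)
p,d=bot.read_camera('wrist');cv2.imwrite('pics/w3.png',p)
E
```

```text
t: 4.05
position: [0.5269, -0.0725, 0.067]
eef_rot: [0.727, 0.686, 0.005, 0.009]
contact_force: [-7.4, -5.7, 14.1]
finger_gap: 0.002
t 4.05 pos [ 0.5269 -0.0725  0.067 ] yaw 86.68 gap 0.0022022025011585815 F [-7.37 -5.66 14.08]
shift cm [-1.99  0.27  0.41]
turn -28.319999999999993
r 0.0482 theta -6.776591937918283
```

View pics/w3.png

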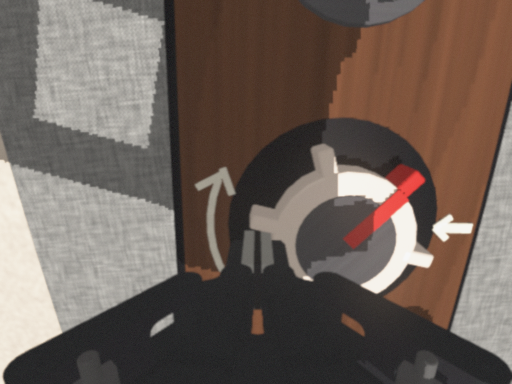

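The wheel has turned about 10° and the tooth is in front of the fingertip. There's a 14 N upward force, so I'll lift and ease outward slightly before pushing on.

```bash
python3 -m pendant '[[0,-0.3,-0.3,-2,-1],[0.1,-0.1,0,0,-1]]'
python3 -c "
from h import *
rel(.5285,-.0925,.063,115)"
```

```text
t: 4.3
position: [0.5232, -0.0711, 0.0708]
eef_rot: [0.716, 0.698, 0.005, 0.01]
contact_force: [1.1, -3.5, -0.9]
finger_gap: 0.002
t 4.3 pos [ 0.5232 -0.0711  0.0708] yaw 88.51 gap 0.001614407978834687 F [ 1.09 -3.45 -0.87]
shift cm [-2.12  0.56  0.81]
turn -26.489999999999995
r 0.0518 theta -5.093194089599592
```

```bash
python3 -m pendant '[[0,0,0.3,0,-1],[0.5,0.03,0,5,-1],[0.5,0.03,0,5,-1]]'
python3 -c "
from h import *
rel(.5285,-.0925,.063,115)"
```

```text
t: 4.6
position: [0.5245, -0.0618, 0.0675]
eef_rot: [0.776, 0.631, 0.006, 0.01]
contact_force: [-0.3, -0.5, 1.0]
finger_gap: -0.004
t 4.6 pos [ 0.5245 -0.0618  0.0675] yaw 78.27 gap -0.004202567019688378 F [-0.3  -0.53  1.03]
shift cm [-2.92  1.01  0.49]
turn -36.730000000000004
r 0.0513 theta 5.312976639634655
```

Run:
```python
from h import *
p,d=bot.read_camera('wrist');cv2.imwrite('pics/w4.png',p)
p,d=bot.read_camera('side');cv2.imwrite('pics/s4.png',cv2.resize(p[160:295,180:290],None,fx=4.4,fy=4.4,interpolation=cv2.INTER_CUBIC))
rel(.5285,-.0925,.063,115)
```

```text
t 4.7 pos [ 0.5246 -0.0614  0.0675] yaw 78.4 gap 0.0038052970076669474 F [ 0.42 -1.09 -0.15]
shift cm [-2.97  1.    0.48]
turn -36.599999999999994
r 0.0513 theta 5.801925826435053
```

View pics/w4.png

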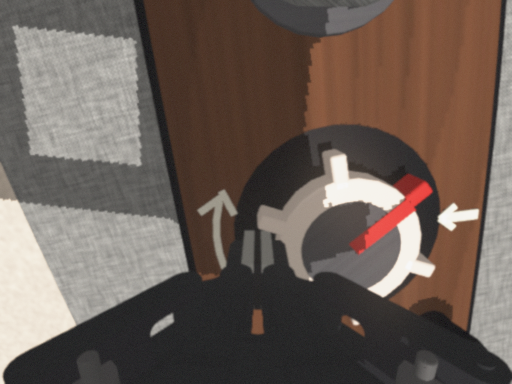

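View pics/s4.png

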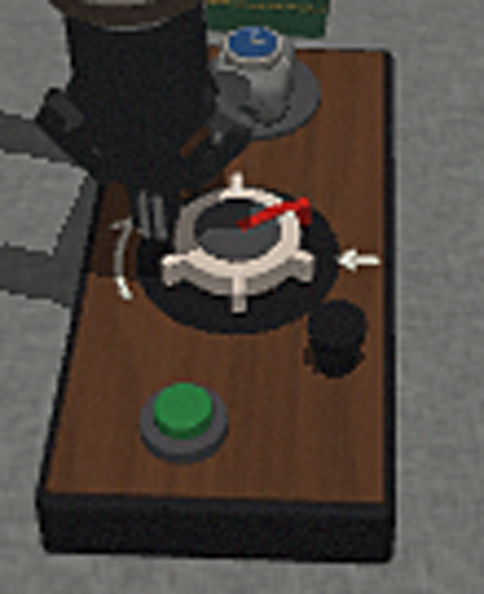

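The wheel is at roughly 25–28° of the 60° click: the red tooth at (425,187) is nearing the pointer at (441,218). It's close to the half-way point, so I'll make one more small push.

```bash
python3 -m pendant '[[0.5,0.03,0,5,-1],[0.3,0.03,0,3,-1],[0,0,0,0,-1]]'
python3 - <<'E'
from h import *
p,d=bot.read_camera('wrist');cv2.imwrite('pics/w5.png',p)
rel(.5285,-.0925,.063,115)
E
```

```text
t: 5.0
position: [0.527, -0.0535, 0.067]
eef_rot: [0.816, 0.578, 0.007, 0.009]
contact_force: [-2.1, 1.9, 5.2]
finger_gap: 0.0
t 5.05 pos [ 0.527  -0.0536  0.0671] yaw 70.72 gap -0.0010662519095718925 F [-1.17  1.68  4.19]
shift cm [-3.62  1.42  0.44]
turn -44.28
r 0.0511 theta 14.843070711448235
```

View pics/w5.png

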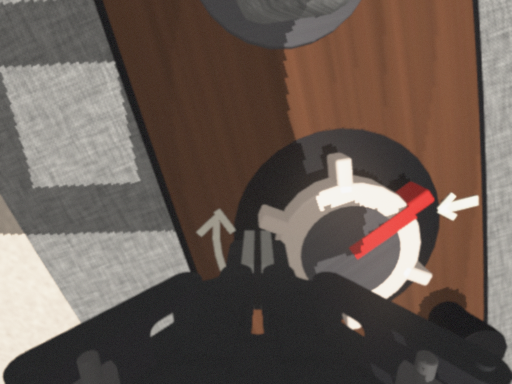

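Run:
```python
from h import *
s=bot.observe();M=np.eye(4);M[:3,:3]=Ro.from_quat(s['eef_rot']).as_matrix();M[:3,3]=s['position']
m=bot.camera_model('wrist');T=M@m['T_tool_cam']
P={}
for n,uv,z in [('redin',(357,253),.074),('redend',(431,203),.074),('pointer',(440,209),.05),('tooth',(262,218),.074),('tooth2',(341,156),.074)]:
    q=cv2.undistortPoints(np.array([[uv]],float),m['mtx'],m['D'])[0,0];d=T[:3,:3]@[q[0],q[1],1];c=T[:3,3]
    P[n]=(c+d*(z-c[2])/d[2])[:2];v=P[n]-W;print(n,P[n].round(4),np.linalg.norm(v).round(4),np.degrees(np.arctan2(v[1],v[0])-YAW).round(1))
```

```text
redin [ 0.5761 -0.0722] 0.0016 -44.2
redend [ 0.6182 -0.0582] 0.045 21.5
pointer [ 0.6352 -0.0769] 0.0605 -0.6
tooth [ 0.5359 -0.0369] 0.0519 144.0
tooth2 [ 0.5809 -0.0201] 0.0513 88.4
```

The wheel is at about 36°, past half way. The wider part of the finger behind the pads seems to be rubbing on the disc (4 N upward). I'll raise it a little and move it outward so the spring can finish the click.

```bash
python3 -m pendant '[[0.2,-0.3,-0.2,2,-1],[0.0,-0.3,0,0,-1],[0,0,0,0,-1]]'
python3 - <<'E'
from h import *
p,d=bot.read_camera('wrist');cv2.imwrite('pics/w6.png',p)
rel(.5285,-.0925,.063,115)
E
```

```text
t: 5.35
position: [0.5215, -0.0499, 0.0683]
eef_rot: [0.823, 0.568, 0.007, 0.009]
contact_force: [0.4, 0.3, -0.2]
finger_gap: 0.002
t 5.4 pos [ 0.5216 -0.0499  0.0684] yaw 69.17 gap -0.00021427804339973174 F [-0.74  0.36  1.  ]
shift cm [-3.73  2.15  0.58]
turn -45.83
r 0.0574 theta 16.514968318940788
```

View pics/w6.png

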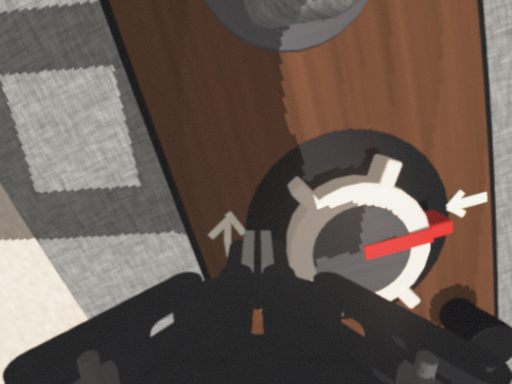

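The red tooth has snapped forward to (452,228), which looks like the pointer position once parallax is allowed for. I'll withdraw outward, lift and check.

```bash
python3 -m pendant '[[0,-1.0,0,0,-1],[0,-1.0,-0.5,0,-1],[0,-0.5,-3,0,-1],[0,0,-4,0,-1]]'
python3 - <<'E'
from h import *
p,d=bot.read_camera('wrist');cv2.imwrite('pics/w7.png',p)
p,d=bot.read_camera('side');cv2.imwrite('pics/s7.png',cv2.resize(p[160:295,180:290],None,fx=4.4,fy=4.4,interpolation=cv2.INTER_CUBIC))
rel(.5412,-.1993,.15,70)
E
```

```text
t: 5.8
position: [0.4911, -0.0393, 0.1397]
eef_rot: [0.822, 0.569, 0.003, 0.005]
contact_force: [0.8, -0.1, 0.6]
finger_gap: -0.003
t 5.9 pos [ 0.4941 -0.04    0.1448] yaw 69.35 gap -0.0007066313426663398 F [-0.45  0.6   0.39]
shift cm [-13.24  10.03  -0.31]
turn -0.6500000000000057
r 0.0866 theta 15.945741941388206
```

View pics/w7.png

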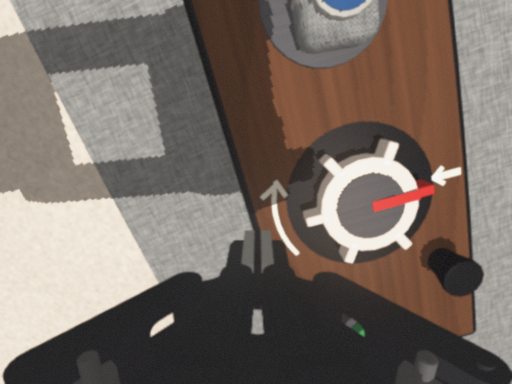

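View pics/s7.png

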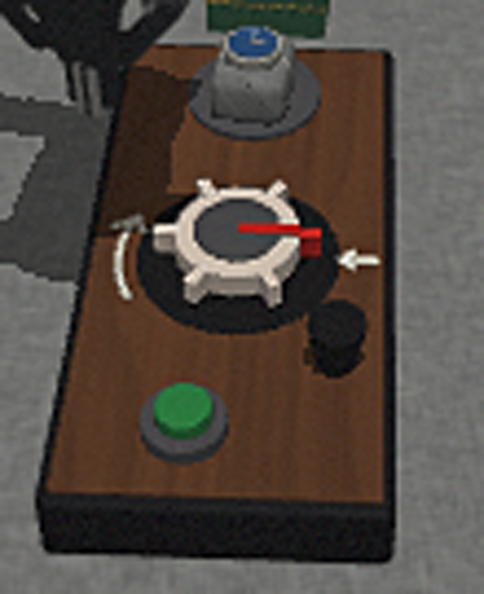

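The side view shows the tooth pattern back on its click positions, with the red tooth at (312,238) standing at the pointer. Next is the button.

```bash
python3 -m pendant '[[-4.4,3.3,0,0,-1],[-4.4,3.3,0,0,-1],[-4.0,3.0,0,0,-1],[0,0,0,0,-1],[0,0,0,0,-1]]'
python3 - <<'E'
from h import *
rel(.5410,-.1993,.09)
p,d=bot.read_camera('wrist');cv2.imwrite('pics/w8.png',p)
E
```

```text
t: 6.4
position: [0.536, -0.1894, 0.1488]
eef_rot: [0.821, 0.571, 0.008, 0.011]
contact_force: [-0.5, 0.6, -0.1]
finger_gap: -0.003
t 6.4 pos [ 0.536  -0.1894  0.1488] yaw 69.69 gap -0.003157015089712766 F [-0.48  0.65 -0.12]
shift cm [-0.76  0.65  5.9 ]
r 0.1246 theta -76.80281845962213
```

View pics/w8.png

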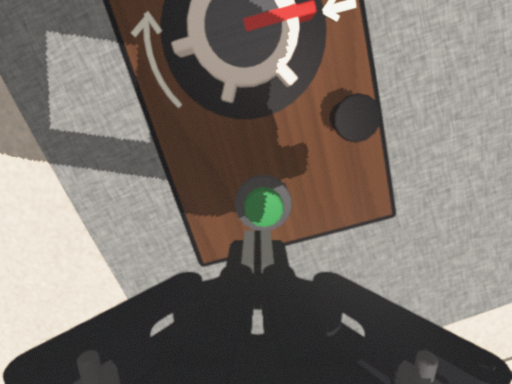

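Run:
```python
from h import *
s=bot.observe();M=np.eye(4);M[:3,:3]=Ro.from_quat(s['eef_rot']).as_matrix();M[:3,3]=s['position']
m=bot.camera_model('wrist');T=M@m['T_tool_cam']
p,d=bot.read_camera('wrist');print(d[208,266],d[208,250])
for uv in [(266,207)]:
  for z in (.062,.07):
    q=cv2.undistortPoints(np.array([[uv]],float),m['mtx'],m['D'])[0,0];dd=T[:3,:3]@[q[0],q[1],1];c=T[:3,3]
    print((c+dd*(z-c[2])/dd[2]).round(4))
    P=c+T[:3,:3]@[q[0],q[1],1]*d[207,266];print(P)
```

```text
0.23397627 0.23289253
[ 0.5427 -0.2007  0.062 ]
[ 0.54340458 -0.19714035  0.0721907 ]
[ 0.5433 -0.1979  0.07  ]
[ 0.54340458 -0.19714035  0.0721907 ]
```

```bash
python3 -m pendant '[[-0.7,0.8,2,0,-1],[0,0,2.5,0,-1],[0,0,1.2,0,-1],[0,0,0,0,-1],[0,0,0,0,-1]]'
python3 -c "
from h import *
rel(.542,-.1985,.08)"
```

```text
t: 7.0
position: [0.5426, -0.1933, 0.093]
eef_rot: [0.818, 0.574, 0.009, 0.012]
contact_force: [0.1, -0.6, 0.3]
finger_gap: -0.001
t 7.0 pos [ 0.5426 -0.1933  0.093 ] yaw 70.11 gap -0.0009484267550632077 F [ 0.06 -0.61  0.26]
shift cm [-0.51  0.09  1.3 ]
r 0.1265 theta -80.16309930517463
```

```bash
python3 -m pendant '[[-0.6,0.1,0.8,0,-1],[0,0,0.6,0,-1],[0,0,0.4,0,-1],[0,0,0,0,-1]]'
python3 -c "
from h import *
rel(.542,-.1985,.07)"
```

```text
t: 7.4
position: [0.5427, -0.1999, 0.076]
eef_rot: [0.818, 0.575, 0.01, 0.013]
contact_force: [-0.3, 0.2, 0.3]
finger_gap: 0.005
t 7.4 pos [ 0.5427 -0.1999  0.076 ] yaw 70.16 gap 0.004975539383018393 F [-0.32  0.15  0.28]
shift cm [ 0.11 -0.14  0.6 ]
r 0.1329 theta -80.96135532364718
```

```bash
python3 -m pendant '[[0,0,0.4,0,-1],[0,0,0.4,0,-1],[0,0,0.3,0,-1]]'
```

```text
t: 7.7
position: [0.5434, -0.2003, 0.0654]
eef_rot: [0.818, 0.575, 0.01, 0.014]
contact_force: [-10.5, 5.2, 39.8]
finger_gap: -0.0
```

Run:
```python
from h import *
p,d=bot.read_camera('wrist');cv2.imwrite('pics/w9.png',p)
p,d=bot.read_camera('side');cv2.imwrite('pics/s9.png',cv2.resize(p[160:295,180:290],None,fx=4.4,fy=4.4,interpolation=cv2.INTER_CUBIC))
rel(.542,-.1985,.07)
```

```text
t 7.8 pos [ 0.5433 -0.2002  0.066 ] yaw 70.15 gap -0.0010626787556056053 F [-6.33  2.49 12.86]
shift cm [ 0.12 -0.17 -0.41]
r 0.133 theta -81.25594698196414
```

View pics/w9.png

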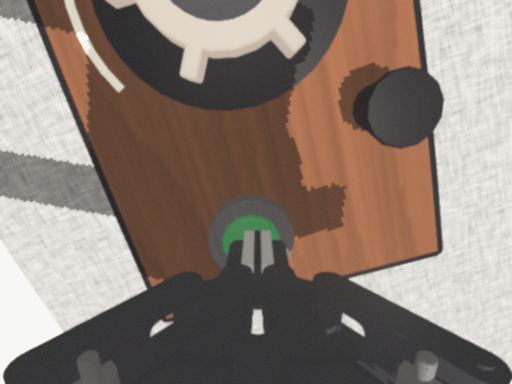

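View pics/s9.png

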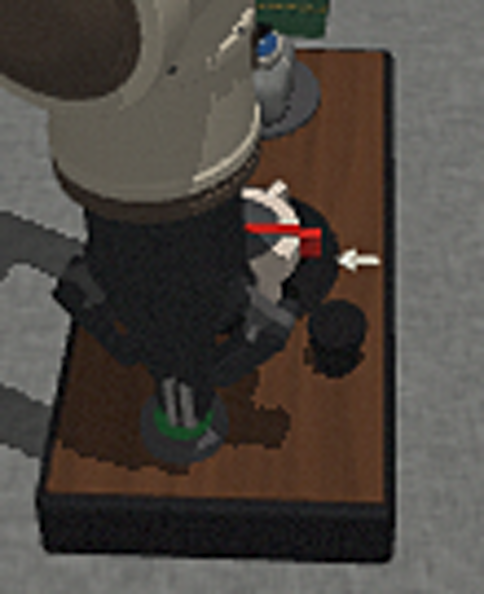

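The pads are on the green cap and hold it with a steady 13 N, after a 40 N peak. Full travel needs 5 N, so it's fully down. Releasing.

```bash
python3 -m pendant '[[0,0,-1,0,-1],[0,0,-3,0,-1],[0,0,-5,0,-1],[-3,0,-4,0,-1],[-4,0,0,0,-1]]'
python3 -m pendant '[[-4,-3,0,0,-1],[-4,-3,0,0,-1],[-4,-3,0,0,-1],[0,0,0,0,-1],[0,0,0,0,-1]]'
python3 - <<'E'
from h import *
for n in ['top','side']:
    p,d=bot.read_camera(n)
    a=p[160:258,150:430] if n=='top' else p[140:295,170:290]
    f=2.8 if n=='top' else 3.8
    cv2.imwrite(f'pics/{n}F.png',cv2.resize(a,None,fx=f,fy=f,interpolation=cv2.INTER_CUBIC))
    b=cv2.imread(f'pics/{n}0.png');k=cv2.absdiff(p,b).max(2)
    for nm,X in [('loupe',(.6268,-.1537,.08)),('button',(.542,-.199,.071))]:
        u,v=proj(n,X)[0].astype(int);print(n,nm,k[v-4:v+5,u-4:u+5].max())
rel(.5,-.3,.2)
E
```

```text
t: 8.3
position: [0.5156, -0.2624, 0.2007]
eef_rot: [0.817, 0.577, 0.01, 0.013]
contact_force: [0.6, -0.3, -0.8]
finger_gap: -0.003
t: 8.8
position: [0.386, -0.3513, 0.2]
eef_rot: [0.818, 0.575, 0.009, 0.016]
contact_force: [-0.7, -0.6, 0.7]
finger_gap: 0.003
top loupe 7
top button 5
side loupe 9
side button 12
t 8.9 pos [ 0.3869 -0.3507  0.1998] yaw 70.37 gap -0.00417329505955782 F [ 0.08 -0.08  0.05]
shift cm [8.57 8.94 0.28]
r 0.337 theta -61.09823915442729
```

View pics/topF.png

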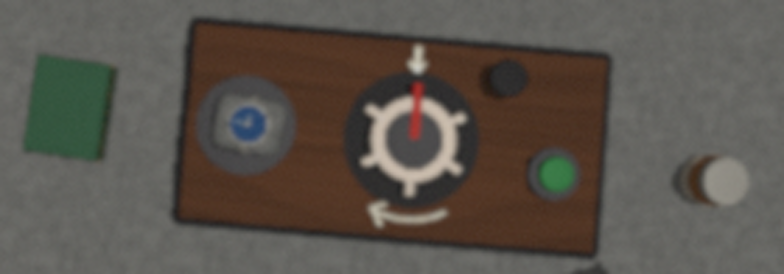

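View pics/sideF.png

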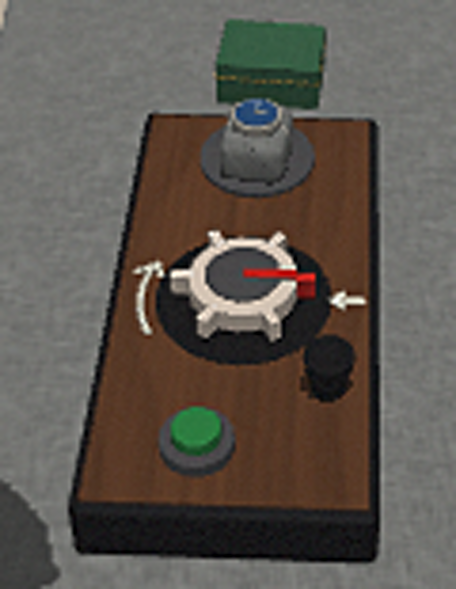

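The red tooth, at (418,85) in the top crop, lines up with the pointer at (418,72). The button is back up at (557,174), and the watch, loupe, jar and box look where they were. Handing in.

```bash
python3 -c "
from bench import bot
print(bot.job_done())"
```

```text
the job is handed in; nothing more can be done
None
```

The job is handed in at about 9 s on the robot's clock. The wheel started one click short, and I pushed it clockwise by one tooth with the shut fingertips. I then pushed the start button down and let it go.

- **Wheel:** the last top and side pictures show the red tooth in line with the white pointer and not past it.
- **Start button:** I held it down with a steady 13 N, and it needs 5 N to go fully down. The last pictures show it back up.
- **Bystanders:** the loupe and button areas match the starting pictures. I checked the watch, jar and green box only by eye, and they look unmoved.
- **Contact:** the tool read no contact force at the end.

**Less clean moments:**
- **Rubbing on the disc:** part-way through the wheel push, the finger pressed on something below it with about 14 N upward, most likely the disc. Near half way it rubbed there again with about 4 N and held the wheel at about 36°. Raising the finger slightly and moving it outward let the spring finish the click.
- **Button force:** the push peaked at 39.8 N. That was through the fingertips; the 40 N limit is for the arm or the gripper's body.

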